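Hang the sample pail on the draining stand

ROBOT

A 6-joint arm with a two-finger parallel gripper is mounted at the origin on a cart in front of the work surface, level with it; the furniture and walls round the work are solid. World frame = base frame: x ahead of the robot, y to its left, z up, the work surface at z = 0. Lengths are in m, angles in rad, forces in N, time in s.
With the tool pointing down it reaches from about 0.35 to 0.975 m from the base axis. Payload 4.9 kg.
Tool frame: the origin (TCP) lies at the very end of the fingers, on their centre line; the grasp point (between the pads) lies 19 mm behind it; z points along the fingers, y is the line along which they close (so a half turn about z gives the same grasp; the last joint's range is limited). The gripper opens to 85 mm and grips with 20 to 120 N. Pads are 22 mm wide; open, the fingers measure 114 mm over their backs; the gripper's body (76 mm by 85 mm) begins 54 mm behind the grasp point. The pads swing forward as they close: fully open they stand 13 mm farther back than shut.
Start: joints at [-1.306, 0.053, 1.613, -0, 1.476, -0.119], TCP at [0.234, -0.58, 0.231] pointing down, gripper open.
Joint ranges: [-3.01, 3.01], [-1.01, 2.22], [0.06, 2.58], [-1.02, 4.17], [0.09, 2.62], [-3.14, 3.14]. Speed limits (rad/s): [2.57, 2.57, 3.14, 3.14, 3.14, 3.14].

INTERFACE

Orientations are given as a rotation vector (axis times angle).
In Python, from cell import arm gives the robot as it stands.
- The arm moves only by the shell command python3 jog.py 'ROWS' [FORCE]. ROWS is rows parted by semicolons, their numbers by spaces, 1 to 5 of them, each of 7 numbers: dx, dy, dz in m, then a rotation vector rx, ry, rz in rad, then the opening from 0.0 (shut) to 1.0 (fully open); each row is the pose to reach, as a shift and turn from the pose commanded when the command began, along the tool's axes at that moment; what a row does not reach only later rows make up. A row lasts 1/10 s, in which the tool goes at most 0.05 m and 0.15 rad, less where a joint would pass 70% of its speed; a pose out of reach is approached as far as the arm can. The fingers move at their own pace and stop on an object; FORCE is the grip in N (left out, the last holds). Time passes only in rows, so rows that do not move let the fingers close. It prints the time, the measured TCP pose, the force, the opening and the grip force at its end.
- arm.get_obs(): the state, without advancing time (a new reading comes with each control period).
- arm.read_camera(name): name is "scene" or "top"; returns a dict with "color" (480x640x3 uint8, red, green, blue), "fx", "fy", "cx", "cy" (pixels), "eye" and "orientation" of the camera in the world. Camera axes: x right, y up, looking along -z (the intrinsics and any distortion apply to the point x, -y, -z); pixel columns grow to the right and rows downward; lengths in m; the calibration is good to about 2 mm. A picture is of the moment at which its call begins. There is no depth.
- arm.close_job(): hands the job in; it is judged then, once.
The state is a dict: "time": time; "q": joint angles; "dq": joint speeds; "joint_torque": joint torques, N m; "position": TCP position; "orientation": TCP orientation; "ft_force": force on the tool from outside, world axes, zero at the start; "ft_torque": the same for the moment, N m; "grip_width": opening from 0.0 (shut) to 1.0 (fully open); "grasp_force": force on a finger pad.
Only numpy, scipy, OpenCV 4.12 (cv2) and the standard library are available. Lean on these libraries where they do the work, as an engineer would, in place of code of your own. Each camera call takes 0.05 s, during which the arm holds its last target. There are 200 camera calls.

TASK

Lift the small steel pail out of its parking cradle and stand it upright on a free patch of bare bench, letting go of it with its bail still folded down. Then swing the bail upright while the pail stands there, lift the pail by the bail, and hang it on the stand with the bail's crossbar resting over both prongs of the hook. Do not tip the pail over or disturb the other things on the bench.

Things in the scene. Friction and masses are not known exactly. Their poses are not given: they have to be found in the camera images.
- pail: Round open steel pail, 60 mm outer diameter, 80 mm high, wall 3 mm, about 0.25 kg with its bail. Origin: centre of its underside; z up its axis. Its bail pivots on two pins 72 mm above the underside, on its own y axis; the pins reach out to y = +-42 mm. It starts parked in the cradle.
- bail (a joint): Angle of the pail's wire bail, rad: 0 folded flat, level, to the pail's +x side (a stop); pi/2 upright above the pail; pi flat to the -x side. Light friction: within about 0.6 rad of upright it stays where left, else it falls flat. Two 6 mm wire legs run from the pins (y +-40 mm) to the crossbar's ends (y +-48 mm), whose centre line is 85 mm from the pivot line.
- bail_grip (a point): Middle of the bail's straight black crossbar, on its centre line; the bar is 96 mm long, 10 mm thick, parallel to the pail's y (this point's y too). Folded down it is 72 mm above the pail's underside, with 50 mm of clear space between it and the pail's wall.
- cradle: Fixed parking cradle. Origin: on the bench under the parked pail, which stands on its 8 mm base plate (x -47 to 105, y +-55 mm), axes alike. A white block (x 70 to 100, y +-40, 88 mm high) has a groove along y at x = 85, 14 mm wide and deep, where the bail's crossbar lies sunk, out of reach of fingers. 40 mm are free between block and pail wall. No retainer: the pail lifts straight up.
- stand: Fixed draining stand. Origin: on the bench below the hang point. Base plate x -70 to 95 mm, y +-65 mm, 12 mm thick; a 26 mm thick round column at x = 80 mm carries a crosspiece (x 70 to 90, y +-42, top z 229 mm) from which the two prongs of the hook run towards -x (roughly towards the robot).
- hook_seat (a point): On the stand, midway between the prongs: where the middle of the crossbar's centre line is when hung, 215 mm above the bench. Axes as the stand's. Prongs 8 mm thick at y = +-30 mm (52 mm clear between), level from the column, then a V notch 17 mm deep at x = 0 for the crossbar, then up to tips at x = -26 mm, tops 16 mm above this point. The bail comes over the tips from -x, crossbar parallel to y.
- lab_timer: Bystander: white square bench timer, 62x62 mm, 18 mm high. Origin: centre of its underside.
- tape_roll: Bystander: roll of beige tape lying flat, 72 mm diameter, 19 mm high. Origin: centre of its underside.
- bottle_amber_a: Bystander: amber bottle with black cap, 56 mm diameter, 114 mm high. Origin: centre of its underside.
- bottle_pp: Bystander: small white bottle with white cap, 48 mm diameter, 88 mm high. Origin: centre of its underside.
- beaker: Bystander: clear beaker, 69 mm diameter, 86 mm high. Origin: centre of its underside.
- petri_0: Bystander: petri dish, 67 mm diameter, 16 mm high. Origin: centre of its underside.

How it is judged:
On the way, in this order (a step that is already met when the one before it is completed fails the run):
1. the pail stands upright on the bare bench, out of the cradle and clear of the stand, released, its bail still folded down (height (world z) of pail below 0.004 m and angle between pail's own z axis and vertical below 0.12 rad and horizontal distance between pail and cradle above 0.07 m and horizontal distance between pail and stand above 0.07 m and contact force between the fingers and pail below 0.1 N and linear speed of pail below 0.03 m/s and value of joint bail below 0.5 rad), for 0.2 s.
2. the bail is upright while the pail stands on the bench (height (world z) of pail below 0.004 m and angle between pail's own z axis and vertical below 0.12 rad and horizontal distance between pail and cradle above 0.07 m and horizontal distance between pail and stand above 0.07 m and value of joint bail between 1.2 and 1.94 rad), for 0.05 s.
At the end, for the whole second after the job is handed in: The pail hangs freely and at rest from the stand by its bail: the crossbar lies over both prongs behind their tips (middle within 20 mm sideways of the hook's middle, within 0.35 rad of square), the pail is upright within 0.3 rad and off the base, and nothing holds it (x of bail_grip in the frame of hook_seat between -0.016 and 0.045 m and y of bail_grip in the frame of hook_seat between -0.02 and 0.02 m and z of bail_grip in the frame of hook_seat between -0.008 and 0.016 m and angle between the y axis of bail_grip and the y axis of hook_seat, either way round below 0.35 rad and angle between pail's own z axis and vertical below 0.3 rad and height (world z) of pail above 0.04 m and contact force between pail and stand above 1 N and contact force between the fingers and pail below 0.1 N and linear speed of pail below 0.05 m/s); the robot touches nothing.
It fails at once if the pail is tipped by more than 0.8 rad (angle between pail's own z axis and vertical above 0.8 rad).
It fails at once if a bystander is moved by more than 25 mm or tipped over (distance of any of lab_timer, tape_roll, bottle_amber_a, bottle_pp, beaker, petri_0 from where it was at the start of the episode above 0.025 m or angle between any of lab_timer, tape_roll, bottle_amber_a, bottle_pp, beaker, petri_0's own z axis and vertical above 0.5 rad).
It also fails if it takes over 72 s, if anything falls off the work surface, if the arm or the gripper's body presses on something with over 40 N, if the wrist force passes 120 N, or if a joint passes its speed limit or range.

## Working session

There is one attempt and no reset: what is moved stays moved. The work goes in short steps, Python scripts to look and compute and a shell command to move; the robot and the scene stay as the last step left them, time stands still between calls to the robot, and variables do not carry over. Pictures are saved under pics/ and viewed, at most 10 in all, crops included, and the job is handed in when it is done.

```bash
ls; mkdir -p pics; cat > h.py <<'E'
import numpy as np,cv2
from scipy.spatial.transform import Rotation as R
from cell import arm
def cam(n):
    c=arm.read_camera(n); return c
def Rm(o):
    o=np.array(o,float)
    return o if o.shape==(3,3) else (R.from_quat(o).as_matrix() if o.size==4 else R.from_rotvec(o).as_matrix())
def ray(c,u,v):
    d=np.array([(u-c['cx'])/c['fx'],-(v-c['cy'])/c['fy'],-1.]); return np.array(c['eye']),Rm(c['orientation'])@d
def onz(c,u,v,z):
    e,d=ray(c,u,v); return e+d*(z-e[2])/d[2]
def proj(c,p):
    q=Rm(c['orientation']).T@(np.array(p)-np.array(c['eye'])); return c['cx']+c['fx']*q[0]/-q[2], c['cy']+c['fy']*-q[1]/-q[2]
E
python3 - <<'E'
from h import *
for n in ("scene","top"):
    c=cam(n); cv2.imwrite(f'pics/{n}0.png',c['color'][:,:,::-1]); print(n,{k:v for k,v in c.items() if k!='color'})
print(arm.get_obs())
E
```

```text
cell.py
jog.py
pics
scene {'fx': 586.445440420416, 'fy': 586.445440420416, 'cx': 328.7638158865931, 'cy': 246.27534882496204, 'eye': array([ 0.53978268, -1.30576451,  0.73516637]), 'orientation': array([ 1.15010045, -0.00672826, -0.02398807])}
top {'fx': 536.2193695609735, 'fy': 536.2193695609735, 'cx': 323.61667993081545, 'cy': 240.63023885336446, 'eye': array([0.40982382, 0.02967061, 1.13483506]), 'orientation': array([ 0.16724424, -0.13030814, -1.56041589])}
{'time': 0.1, 'q': array([-1.30601999e+00,  5.32925176e-02,  1.61412174e+00,  2.73318366e-06,
        1.47595893e+00, -1.19002907e-01]), 'dq': array([-0.00035686, -0.0020342 , -0.00326755,  0.00317775, -0.00110911,
       -0.0002352 ]), 'joint_torque': array([ 6.91027726e-04, -3.94912326e+01, -3.71360350e+01, -6.03174726e-05,
        3.99213939e-03, -2.48468126e-06]), 'position': array([ 0.23387507, -0.5790135 ,  0.23020578]), 'orientation': array([-3.08218730e+00, -5.98807128e-01,  1.99298381e-04]), 'ft_force': array([1.00332296, 0.38175493, 0.59288244]), 'ft_torque': array([-0.00347708, -0.01775858,  0.00123855]), 'grasp_force': 0.0, 'grip_width': 1.0028743892608718}
```

View pics/top0.png

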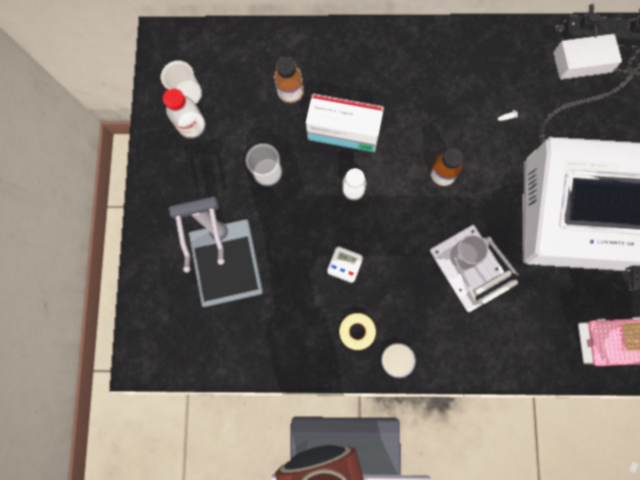

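View pics/scene0.png

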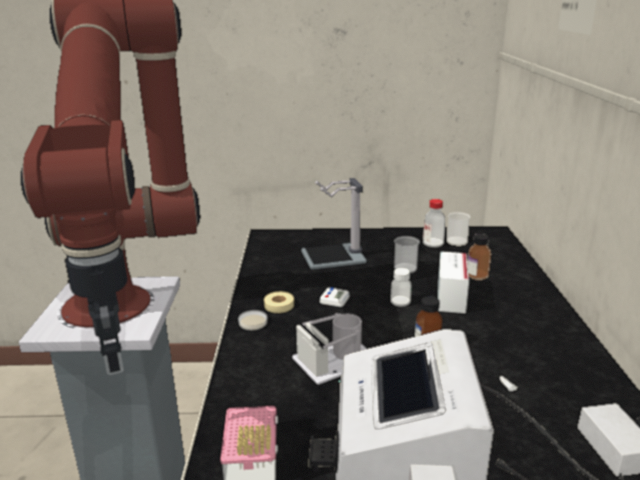

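The top view shows the cradle with the pail at about (470,252) and its white block near (497,288). The stand's base is at (225,265), with prong tips at (186,268) and (221,262). The bystanders lie between the two. I'll zoom in next.

```bash
python3 - <<'E'
from h import *
a=cv2.imread('pics/top0.png')
f=lambda x,y:cv2.resize(a[y:y+130,x:x+100],None,fx=4,fy=4,interpolation=cv2.INTER_CUBIC)
cv2.imwrite('pics/z0.png',np.hstack([f(425,215),f(165,190)]))
E
```

```text
(no output)
```

View pics/z0.png

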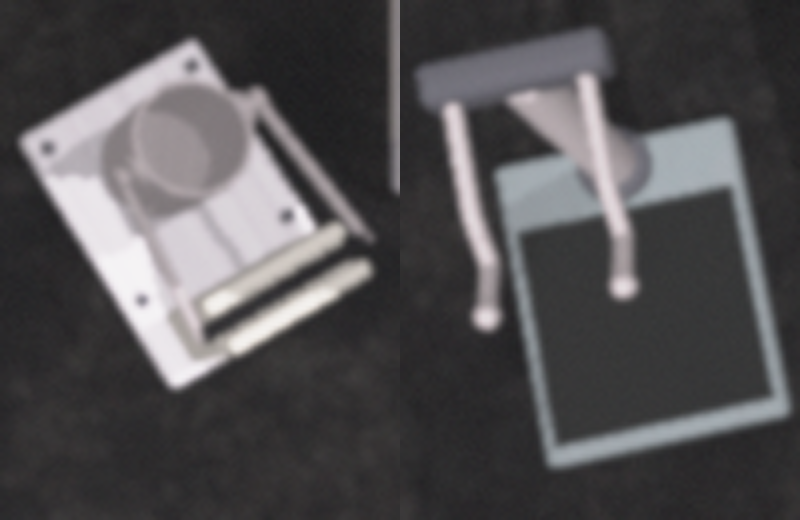

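The zoomed crops show the cradle plate corners at crop (20,143), (195,40) and (175,390). The stand's base corners are at (97,172), (333,118), (150,467) and (390,412), with tip knobs at (87,318) and (222,287). I'll fit poses from these.

```bash
cat > m.py <<'E'
from h import *
def fit(loc,w):
    loc=np.array(loc,float);w=np.array(w)[:,:2];lc=loc.mean(0);wc=w.mean(0)
    Q,_=R.align_vectors(np.c_[w-wc,0*w[:,0]],np.c_[loc-lc,0*w[:,0]]);M=Q.as_matrix()[:2,:2]
    t=wc-M@lc;return t,np.arctan2(M[1,0],M[0,0]),np.linalg.norm(w-(loc@M.T+t),axis=1)
E
python3 - <<'E'
from m import *
c=cam('top')
P=lambda x0,y0,x,y,z:onz(c,x0+(x+.5)/4-.5,y0+(y+.5)/4-.5,z)
A=lambda x,y,z:P(425,215,x,y,z); B=lambda x,y,z:P(165,190,x,y,z)
t,yaw,r=fit([(-.047,-.055),(-.047,.055),(.105,-.055)],[A(20,143,.008),A(195,40,.008),A(175,390,.008)]);print('cradle',t,yaw,r)
print('pail rim centre',A(190,147,.088))
t,yaw,r=fit([(.095,.065),(.095,-.065),(-.07,.065),(-.07,-.065)],[B(97,172,.012),B(333,118,.012),B(150,467,.012),B(390,412,.012)]);print('stand',t,yaw,r)
k=[B(87,318,.227),B(222,287,.227)];print('knobs',k,'dist',np.linalg.norm(k[0]-k[1]))
M=np.array([[np.cos(yaw),-np.sin(yaw)],[np.sin(yaw),np.cos(yaw)]])
print('expected knobs',M@[-.026,.03]+t,M@[-.026,-.03]+t)
for n,u,v,z in [('timer',345,264,.018),('tape',357,331,.019),('petri',398,361,.016),('pp',354,176,.088),('amber',452,158,.114),('beaker',263,157,.086)]: print(n,onz(c,u,v,z)[:2])
for p in [(.45,-.05),(.5,.1),(.4,.12),(.55,-.1),(.5,-.05)]: print(p,proj(c,(*p,0)))
# cross-check in scene view
s=cam('scene')
print('scene hook',proj(s,(*t,.215)))
o=arm.get_obs();print(o['position'],Rm(o['orientation']))
E
```

```text
cradle [ 0.59357774 -0.23917913] -2.6122227232495114 [0.000752   0.00013403 0.00084998]
pail rim centre [ 0.59003923 -0.23738739  0.088     ]
stand [0.56583684 0.263082  ] 0.2272931767943924 [0.00192147 0.0011101  0.0013314  0.00197338]
knobs [array([0.53350842, 0.28711401, 0.227     ]), array([0.54718326, 0.22947607, 0.227     ])] dist 0.05923794162864466
expected knobs [0.53374532 0.28645153] [0.54726579 0.22799473]
timer [0.57425397 0.01151344]
tape [ 0.43549411 -0.01303586]
petri [ 0.37602889 -0.09606595]
pp [ 0.74466388 -0.005658  ]
amber [ 0.77363171 -0.1993974 ]
beaker [0.78608116 0.18134047]
(0.45, -0.05) (np.float64(374.3427846735672), np.float64(324.2908079070727))
(0.5, 0.1) (np.float64(302.9551049799671), np.float64(299.8811408636904))
(0.4, 0.12) (np.float64(292.64034627775607), np.float64(348.07980308362096))
(0.55, -0.1) (np.float64(397.46649293564565), np.float64(276.76687179614026))
(0.5, -0.05) (np.float64(374.094540498369), np.float64(300.2768880428058))
scene hook (np.float64(326.7644515520308), np.float64(187.09593239064543))
[ 0.23392881 -0.57915208  0.23051411] [[ 9.27262235e-01  3.74412401e-01 -3.19380932e-04]
 [ 3.74412496e-01 -9.27261397e-01  1.25870054e-03]
 [ 1.75123482e-04 -1.28672569e-03 -9.99999157e-01]]
```

```bash
cat > d.py <<'E'
# python3 d.py x y z yaw(of tool y) [tilt about stand-frame y'] -> delta in tool axes from current pose
import sys
from h import *
a=list(map(float,sys.argv[1:])); x,y,z,w=a[:4]; tilt=a[4] if len(a)>4 else 0
o=arm.get_obs();M=Rm(o['orientation']);p=np.array(o['position'])
Y=np.array([np.cos(w),np.sin(w),0]);Z=np.array([0,0,-1.]);T=np.c_[np.cross(Y,Z),Y,Z]
# tilt>0: fingers swing towards -Y (tool body towards +Y)
T=T@R.from_rotvec([tilt,0,0]).as_matrix()
print('pos',p.round(4),'delta',(M.T@(np.array([x,y,z])-p)).round(4),'rot',R.from_matrix(M.T@T).as_rotvec().round(4),'q',o['q'].round(2),'t',o['time'],'F',o['ft_force'].round(1),'g',o['grip_width'],o['grasp_force'])
E
python3 d.py .36 -.30 .28 -.437; python3 jog.py
```

```text
pos [ 0.2339 -0.5792  0.2305] delta [ 0.2214 -0.2117 -0.0492] rot [-1.2e-03 -6.0e-04 -7.5e-01] q [-1.31  0.05  1.61  0.    1.48 -0.12] t 0.2 F [-0.2  0.3 -0.1] g 1.0002786400030685 0.0Traceback (most recent call last):
  File "jog.py", line 5, in <module>
    connect(sys.argv[1:4])
    ~~~~~~~^^^^^^^^^^^^^^^
TypeError: make.<locals>.jog() missing 1 required positional argument: 'text'
```

```bash
python3 jog.py '0.04 -0.04 -0.02 0 0 -0.15 1; 0.08 -0.075 -0.04 0 0 -0.3 1; 0.115 -0.11 -0.05 0 0 -0.45 1; 0.15 -0.145 -0.05 0 0 -0.6 1; 0.185 -0.18 -0.05 0 0 -0.75 1'
python3 d.py .592 -.2385 .17 .529
```

```text
time: 0.7
position: [0.3326, -0.3563, 0.2819]
orientation: [2.644, 1.694, 0.0]
ft_force: [0.8, -0.4, 0.1]
grip_width: 0.999
grasp_force: 0.0
pos [ 0.3326 -0.3563  0.2819] delta [0.2155 0.1862 0.112 ] rot [ 0.0011  0.0013 -0.9605] q [-0.97 -0.31  1.86  0.    1.59 -0.54] t 0.7 F [ 0.8 -0.4  0.1] g 0.9994955076192668 0.0
```

```bash
python3 jog.py '0.036 0.031 0 0 0 -0.15 1; 0.072 0.062 0 0 0 -0.3 1; 0.108 0.093 0 0 0 -0.45 1; 0.144 0.124 0 0 0 -0.6 1; 0.18 0.155 0.02 0 0 -0.75 1'
python3 d.py .592 -.2385 .15 .529
```

```text
time: 1.2
position: [0.5504, -0.2604, 0.2649]
orientation: [1.836, 2.541, 0.0]
ft_force: [0.4, -0.5, 0.2]
grip_width: 1.0
grasp_force: 0.0
pos [ 0.5504 -0.2604  0.2649] delta [0.0083 0.0459 0.115 ] rot [ 0.0035  0.0055 -0.2093] q [-0.56 -0.01  1.62 -0.    1.52 -0.88] t 1.2 F [ 0.4 -0.5  0.2] g 1.0003251448567116 0.0
```

```bash
python3 jog.py '0.005 0.023 0.02 0 0 -0.1 1; 0.008 0.046 0.04 0.003 0.005 -0.209 1; 0.008 0.046 0.08 0.003 0.005 -0.209 1; 0.008 0.046 0.115 0.003 0.005 -0.209 1; 0.008 0.046 0.115 0.003 0.005 -0.209 1'
python3 d.py .592 -.2385 .05 .529
python3 - <<'E'
from h import *
c=cam('top');a=c['color'][200:320,410:530,::-1]
s=cam('scene');b=s['color'][290:410,270:390,::-1]
cv2.imwrite('pics/z1.png',cv2.resize(np.hstack([a,b]),None,fx=3.3,fy=3.3,interpolation=cv2.INTER_CUBIC))
E
```

```text
time: 1.7
position: [0.5849, -0.2368, 0.1394]
orientation: [-1.563, -2.704, -0.0]
ft_force: [0.4, 0.5, -0.0]
grip_width: 1.001
grasp_force: 0.0
pos [ 0.5849 -0.2368  0.1394] delta [-0.0065  0.0061  0.0893] rot [-0.0091 -0.0162 -0.0065] q [-0.5   0.15  1.67  0.    1.34 -1.03] t 1.7 F [ 0.4  0.5 -0. ] g 1.0005071631198752 0.0
```

View pics/z1.png

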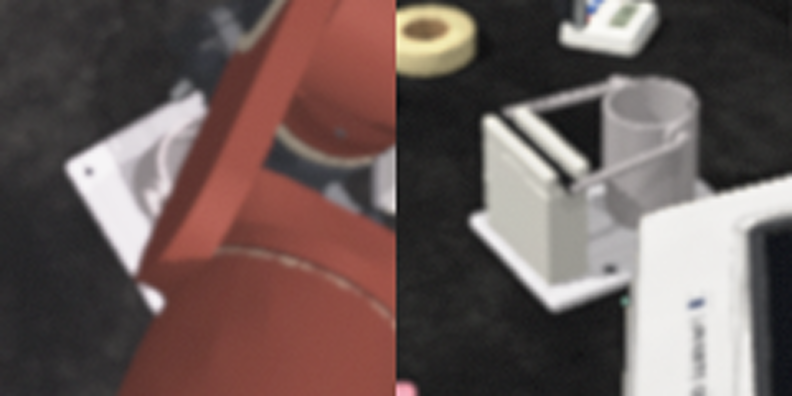

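```bash
python3 jog.py '-0.0065 0.006 0 -0.009 -0.016 -0.0065 1; -0.0065 0.006 0.02 -0.009 -0.016 -0.0065 1; -0.0065 0.006 0.04 -0.009 -0.016 -0.0065 1; -0.0065 0.006 0.04 -0.009 -0.016 -0.0065 1'
python3 d.py .592 -.2385 .05 .529
```

```text
time: 2.2
position: [0.5967, -0.2416, 0.1063]
orientation: [1.558, 2.714, 0.001]
ft_force: [-0.3, -0.3, -1.3]
grip_width: 1.0
grasp_force: 0.0
pos [ 0.5967 -0.2416  0.1063] delta [ 0.0057 -0.0028  0.0563] rot [ 0.0062  0.0102 -0.0006] q [-0.5   0.19  1.68  0.    1.26 -1.03] t 2.2 F [-0.3 -0.3 -1.3] g 1.0004764649822793 0.0
```

```bash
python3 jog.py '0 0 0 0 0 0 1; 0 0 0 0 0 0 1; 0 0 0 0 0 0 1'
python3 d.py .592 -.2385 .05 .529
```

```text
time: 2.5
position: [0.598, -0.2423, 0.1088]
orientation: [1.556, 2.711, 0.001]
ft_force: [0.9, 0.0, 0.2]
grip_width: 1.002
grasp_force: 0.0
pos [ 0.598  -0.2423  0.1088] delta [ 0.0071 -0.0038  0.0587] rot [ 0.0083  0.0137 -0.0005] q [-0.5   0.19  1.68  0.    1.26 -1.03] t 2.5 F [0.9 0.  0.2] g 1.002304516798093 0.0
```

```bash
python3 jog.py '0.007 -0.004 0 0.008 0.014 0 1; 0.007 -0.004 0.02 0.008 0.014 0 1; 0.007 -0.004 0.04 0.008 0.014 0 1; 0.007 -0.004 0.059 0.008 0.014 0 1; 0.007 -0.004 0.059 0.008 0.014 0 1'
python3 jog.py '0 0 0 0 0 0 1; 0 0 0 0 0 0 0.5; 0 0 0 0 0 0 0.5; 0 0 0 0 0 0 0.5; 0 0 0 0 0 0 0.5' 40
python3 d.py .592 -.2385 .05 .529
```

```text
time: 3.0
position: [0.5881, -0.2366, 0.0444]
orientation: [-1.559, -2.716, -0.0]
ft_force: [-0.8, 0.7, -0.8]
grip_width: 1.0
grasp_force: 0.0
time: 3.5
position: [0.5922, -0.2384, 0.0497]
orientation: [1.564, 2.724, 0.002]
ft_force: [1.8, 1.9, 6.0]
grip_width: 0.681
grasp_force: 43.9
pos [ 0.5922 -0.2384  0.0497] delta [-0.     -0.0002 -0.0003] rot [ 0.0011 -0.0003 -0.0005] q [-0.5   0.25  1.71  0.    1.18 -1.03] t 3.5 F [1.8 1.9 6. ] g 0.6806460445324456 43.90012113377452
```

```bash
python3 jog.py '0 0 -0.02 0 0 0 0.4; 0 0 -0.05 0 0 0 0.4; 0 0 -0.08 0 0 0 0.4; 0 0 -0.1 0 0 0 0.4; 0 0 -0.1 0 0 0 0.4'
python3 jog.py '0 0 0 0 0 0 0.4; 0 0 0 0 0 0 0.4'
python3 d.py .52 .10 .15 .227
```

```text
time: 4.0
position: [0.5922, -0.2392, 0.1509]
orientation: [1.563, 2.723, -0.0]
ft_force: [-0.3, -0.4, -1.6]
grip_width: 0.677
grasp_force: 47.0
time: 4.2
position: [0.5894, -0.2375, 0.1447]
orientation: [-1.56, -2.717, -0.0]
ft_force: [-0.1, 0.3, -3.3]
grip_width: 0.677
grasp_force: 47.0
pos [ 0.5894 -0.2375  0.1447] delta [ 0.3264  0.1102 -0.0034] rot [-0.005  -0.0064  0.3014] q [-0.5   0.15  1.66  0.    1.34 -1.03] t 4.2 F [-0.1  0.3 -3.3] g 0.6766229996288656 46.95576437283307
```

```bash
python3 jog.py '0.02 0.007 0 0 0 0.02 0.4; 0.05 0.017 0 0 0 0.06 0.4; 0.09 0.03 0 0 0 0.1 0.4; 0.13 0.044 0 0 0 0.13 0.4; 0.17 0.058 0 0 0 0.16 0.4'
python3 jog.py '0.03 0.011 0 0 0 0.03 0.4; 0.06 0.021 0 0 0 0.06 0.4; 0.09 0.032 0 0 0 0.09 0.4; 0.11 0.038 0 0 0 0.11 0.4; 0.12 0.042 0 0 0 0.12 0.4'
python3 jog.py '0 0 0 0 0 0 0.4; 0 0 0 0 0 0 0.4; 0 0 0 0 0 0 0.4'
python3 d.py .52 .10 .06 .227
```

```text
time: 4.7
position: [0.5534, -0.0605, 0.1456]
orientation: [-1.775, -2.583, 0.002]
ft_force: [0.4, 0.1, -3.9]
grip_width: 0.676
grasp_force: 46.9
time: 5.2
position: [0.5496, 0.0666, 0.1461]
orientation: [-1.923, -2.476, 0.004]
ft_force: [-0.1, 0.2, -2.7]
grip_width: 0.68
grasp_force: 46.9
time: 5.5
position: [0.5512, 0.0639, 0.1479]
orientation: [-1.928, -2.476, 0.001]
ft_force: [-0.7, 0.0, -2.5]
grip_width: 0.68
grasp_force: 46.9
pos [0.5512 0.0639 0.1479] delta [ 0.0424 -0.0211  0.0881] rot [-0.003  -0.0025  0.0204] q [-0.02 -0.05  1.85  0.    1.34 -0.27] t 5.5 F [-0.7  0.  -2.5] g 0.6796034168470714 46.868148506619036
```

```bash
python3 jog.py '0.02 -0.01 0 0 0 0.01 0.4; 0.042 -0.021 0 -0.003 -0.0025 0.02 0.4; 0.042 -0.021 0.03 -0.003 -0.0025 0.02 0.4; 0.042 -0.021 0.06 -0.003 -0.0025 0.02 0.4; 0.042 -0.021 0.08 -0.003 -0.0025 0.02 0.4'
python3 jog.py '0 0 0 0 0 0 0.4; 0 0 0 0 0 0 0.4; 0 0 0 0 0 0 0.4;0 0 0 0 0 0 0.4'
python3 d.py .52 .10 .0425 .227
python3 - <<'E'
from h import *
c=cam('top');a=c['color'][230:370,240:360,::-1]
s=cam('scene');b=s['color'][210:350,270:390,::-1]
cv2.imwrite('pics/z2.png',cv2.resize(np.hstack([a,b]),None,fx=3.3,fy=3.3,interpolation=cv2.INTER_CUBIC))
E
```

```text
time: 6.0
position: [0.5193, 0.0998, 0.0665]
orientation: [-1.954, -2.458, 0.001]
ft_force: [-0.1, 0.8, -2.1]
grip_width: 0.675
grasp_force: 46.8
time: 6.4
position: [0.5217, 0.1005, 0.0703]
orientation: [1.952, 2.458, 0.004]
ft_force: [-0.3, 0.1, -2.2]
grip_width: 0.678
grasp_force: 46.8
pos [0.5217 0.1005 0.0703] delta [-0.0001 -0.0019  0.0278] rot [0.0039 0.0004 0.0011] q [ 0.05 -0.01  1.96  0.    1.19 -0.18] t 6.4 F [-0.3  0.1 -2.2] g 0.6781067918696702 46.83202613610774
```

View pics/z2.png

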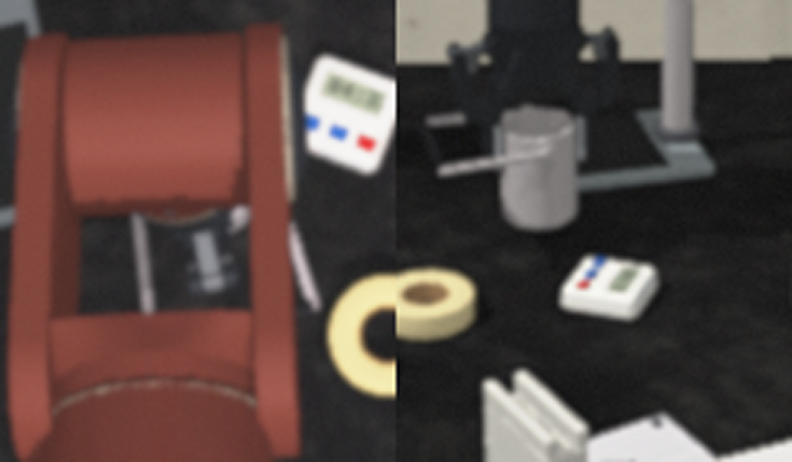

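The pail is gripped upright with its bail folded towards the robot. Its patch of bench is clear of the timer, tape and stand. Lowering now.

```bash
python3 jog.py '0 -0.001 0.015 0.004 0 0.001 0.4; 0 -0.001 0.023 0.004 0 0.001 0.4; 0 -0.001 0.026 0.004 0 0.001 0.4; 0 -0.001 0.026 0.004 0 0.001 0.4; 0 -0.001 0.026 0.004 0 0.001 0.4'
python3 jog.py '0 0 0.0 0 0 0 0.4; 0 0 0.001 0 0 0 0.4; 0 0 0.002 0 0 0 0.4; 0 0 0.002 0 0 0 0.4'
python3 d.py .52 .10 .0425 .227
```

```text
time: 7.0
position: [0.519, 0.1005, 0.0418]
orientation: [-1.953, -2.457, 0.004]
ft_force: [0.2, 0.9, -2.7]
grip_width: 0.675
grasp_force: 46.9
time: 7.4
position: [0.5194, 0.1005, 0.0416]
orientation: [-1.953, -2.457, 0.005]
ft_force: [-2.6, -1.6, 5.3]
grip_width: 0.681
grasp_force: 47.5
pos [0.5194 0.1005 0.0416] delta [-0.0006  0.0004 -0.0009] rot [-0.004  -0.0002  0.0006] q [ 0.05  0.03  1.98 -0.    1.14 -0.18] t 7.4 F [-2.6 -1.6  5.3] g 0.6810473120704497 47.539983722381294
```

```bash
python3 jog.py '0 0 0 0 0 0 0.85; 0 0 0 0 0 0 1; 0 0 0 0 0 0 1; 0 0 0 0 0 0 1; 0 0 0 0 0 0 1'
python3 jog.py '0 0 -0.03 0 0 0 1; 0 0 -0.06 0 0 0 1; 0 0 -0.1 0 0 0 1; 0 0 -0.13 0 0 0 1; 0 0 -0.13 0 0 0 1'
python3 jog.py '-0.04 0 0 0 0 0 1; -0.08 0 0 0 0 0 1; -0.12 0 0 0 0 0 1; -0.16 0 0 0 0 0 1; -0.2 0 0 0 0 0 1'
python3 jog.py '0 0 0 0 0 0 1; 0 0 0 0 0 0 1'
python3 - <<'E'
from h import *
c=cam('top');a=c['color'][230:370,240:360,::-1]
s=cam('scene');b=s['color'][210:350,270:390,::-1]
cv2.imwrite('pics/z3.png',cv2.resize(np.hstack([a,b]),None,fx=3.3,fy=3.3,interpolation=cv2.INTER_CUBIC))
E
```

```text
time: 7.9
position: [0.5193, 0.1005, 0.0404]
orientation: [-1.954, -2.458, 0.004]
ft_force: [-0.7, -0.4, -0.2]
grip_width: 0.998
grasp_force: 0.0
time: 8.4
position: [0.5231, 0.1007, 0.1765]
orientation: [1.951, 2.455, 0.007]
ft_force: [0.5, 0.1, 0.7]
grip_width: 0.998
grasp_force: 0.0
time: 8.9
position: [0.5644, -0.0957, 0.1692]
orientation: [-1.953, -2.456, 0.005]
ft_force: [0.8, 0.2, -0.6]
grip_width: 1.005
grasp_force: 0.0
time: 9.1
position: [0.5643, -0.0947, 0.1692]
orientation: [-1.955, -2.454, 0.004]
ft_force: [0.6, -0.2, -0.8]
grip_width: 1.0
grasp_force: 0.0
```

View pics/z3.png

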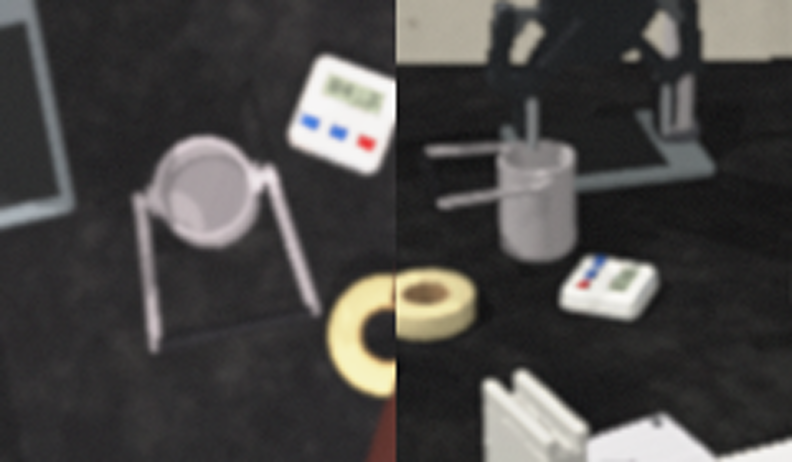

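The pail stands upright and released, with its bail folded towards the robot. In the crop, the bar ends are at (154,348) and (317,310), the rim centre is at (205,187), and the bar lies clear of the tape.

```bash
python3 - <<'E'
from h import *
c=cam('top')
P=lambda x,y,z:onz(c,240+(x+.5)/3.3-.5,230+(y+.5)/3.3-.5,z)[:2]
e1,e2=P(154,346,.074),P(316,310,.074);print(e1,e2,np.linalg.norm(e1-e2),'mid',(e1+e2)/2,'barangle',np.arctan2(*(e1-e2)[::-1]))
r=P(205,187,.08);p=(P(145,200,.073)+P(268,175,.073))/2;print('rim',r,'pins mid',p,'bar-rim',np.linalg.norm((e1+e2)/2-r),'dir',np.arctan2(*(r-(e1+e2)/2)[::-1]))
E
python3 d.py .435 .085 .15 .227
```

```text
[0.42654382 0.12694843] [0.44823451 0.03118773] 0.09818654400150004 mid [0.43738916 0.07906808] barangle 1.7935469013947922
rim [0.5203138  0.09776863] pins mid [0.52075417 0.09729226] bar-rim 0.0850070914563058 dir 0.22180221386792673
pos [ 0.5644 -0.0931  0.1697] delta [ 0.2028 -0.0855  0.0203] rot [-0.0042 -0.001   0.0018] q [-0.29 -0.02  1.8  -0.    1.37 -0.52] t 9.25 F [-0.7 -0.1 -0.3] g 1.0021133454907785 0.0
```

```bash
python3 jog.py '0.04 -0.017 0.01 0 0 0 0.4; 0.08 -0.034 0.02 0 0 0 0.4; 0.12 -0.05 0.02 0 0 0 0.4; 0.16 -0.068 0.02 0 0 0 0.4; 0.195 -0.082 0.02 -0.004 0 0 0.4'
python3 jog.py '0 0 0 0 0 0 0.4; 0 0 0 0 0 0 0.4; 0 0 0 0 0 0 0.4'
python3 d.py .4372 .079 .12 .2225
```

```text
time: 9.75
position: [0.4388, 0.0795, 0.1502]
orientation: [-1.952, -2.461, -0.001]
ft_force: [-0.4, 0.7, 0.8]
grip_width: 0.397
grasp_force: 0.0
time: 10.05
position: [0.4413, 0.0772, 0.151]
orientation: [1.954, 2.459, 0.001]
ft_force: [1.2, 0.2, -0.9]
grip_width: 0.403
grasp_force: 0.0
pos [0.4413 0.0772 0.151 ] delta [ 0.0027 -0.0036  0.031 ] rot [0.0014 0.0003 0.0056] q [ 0.01 -0.33  2.1   0.    1.38 -0.22] t 10.05 F [ 1.2  0.2 -0.9] g 0.4034074927078496 0.0
```

```bash
python3 jog.py '0.003 -0.004 0.015 0.001 0 0.0056 0.4; 0.003 -0.004 0.04 0.001 0 0.0056 0.4; 0.003 -0.004 0.07 0.001 0 0.0056 0.4; 0.003 -0.004 0.098 0.001 0 0.0056 0.4; 0.003 -0.004 0.098 0.001 0 0.0056 0.4'
python3 jog.py '0 0 0 0 0 0 0.4; 0 0 0 0 0 0 0.4; 0 0 0 0 0 0 0.05; 0 0 0 0 0 0 0.05; 0 0 0 0 0 0 0.05' 20
python3 d.py .4372 .079 .053 .2225
```

```text
time: 10.55
position: [0.4321, 0.0786, 0.0474]
orientation: [-1.958, -2.445, 0.011]
ft_force: [-0.9, -0.5, 0.4]
grip_width: 0.399
grasp_force: 0.0
time: 11.05
position: [0.4372, 0.0792, 0.0538]
orientation: [1.961, 2.453, 0.002]
ft_force: [0.0, 0.7, 1.6]
grip_width: 0.105
grasp_force: 20.9
pos [0.4372 0.0792 0.0538] delta [-0.0002 -0.0001  0.0008] rot [ 0.0018  0.0002 -0.0006] q [ 0.01 -0.21  2.17  0.    1.18 -0.21] t 11.05 F [0.  0.7 1.6] g 0.10474303619812568 20.910755395889282
```

```bash
cat > arc.py <<'E'
# python3 arc.py theta,phi ... -> tool-axes deltas
import sys
from h import *
o=arm.get_obs();M=Rm(o['orientation']);p=np.array(o['position']);w=.2225
Y=np.array([np.cos(w),np.sin(w),0]);Z=np.array([0,0,-1.]);T=np.c_[np.cross(Y,Z),Y,Z]
P=np.array([.4372,.0791,.0725])+.085*Y
for s in sys.argv[1:]:
    th,ph=map(float,s.split(','));Q=T@R.from_rotvec([ph,0,0]).as_matrix()
    t=P-.085*np.cos(th)*Y-.085*np.sin(th)*Z+.019*Q[:,2]
    print((M.T@(t-p)).round(4),R.from_matrix(M.T@Q).as_rotvec().round(3))
E
python3 jog.py '0 -0.001 -0.0085 0.07 0 0 0.05; 0 -0.001 -0.017 0.14 0 0 0.05; 0 0 -0.0255 0.21 0 0 0.05; 0 0.0014 -0.034 0.28 0 0 0.05; 0 0.004 -0.042 0.35 0 0 0.05'
python3 jog.py '0 0 0 0 0 0 0.05; 0 0 0 0 0 0 0.05'
python3 arc.py .5,.35 .6,.42 .75,.52 .9,.63 1.05,.73 1.2,.84; python3 -c "from h import *;o=arm.get_obs();print(o['grip_width'],o['ft_force'])"
```

```text
time: 11.55
position: [0.4401, 0.0801, 0.095]
orientation: [-1.807, -2.26, 0.403]
ft_force: [0.1, 0.1, -2.5]
grip_width: 0.112
grasp_force: 20.5
time: 11.75
position: [0.4401, 0.0801, 0.0943]
orientation: [-1.808, -2.262, 0.4]
ft_force: [-1.2, -0.7, -1.1]
grip_width: 0.11
grasp_force: 20.5
[-0.0004  0.0004 -0.0013] [ 0. -0. -0.]
[-0.0004  0.0007 -0.0096] [ 0.07 -0.   -0.  ]
[-0.0004  0.0029 -0.0219] [ 0.17 -0.   -0.  ]
[-0.0003  0.0067 -0.0337] [ 0.28 -0.   -0.  ]
[-0.0003  0.0124 -0.0447] [ 0.38 -0.   -0.  ]
[-0.0003  0.0194 -0.0547] [ 0.49 -0.   -0.  ]
0.10958169719203815 [-1.2019459  -0.7325998  -1.06442222]
```

```bash
python3 jog.py '0 0.001 -0.0096 0.07 0 0 0.05; 0 0.003 -0.022 0.17 0 0 0.05; 0 0.0067 -0.0337 0.28 0 0 0.05; 0 0.0124 -0.0447 0.38 0 0 0.05; 0 0.0194 -0.0547 0.49 0 0 0.05'
python3 jog.py '0 0 0 0 0 0 0.05; 0 0 0 0 0 0 0.05'
python3 arc.py 1.2,.84  1.3,.9 1.4,.97 1.5,1.03
python3 - <<'E'
from h import *
s=cam('scene');b=s['color'][180:300,260:400,::-1]
print(arm.get_obs()['ft_force'])
cv2.imwrite('pics/z4.png',cv2.resize(b,None,fx=4,fy=4,interpolation=cv2.INTER_CUBIC))
E
```

```text
time: 12.25
position: [0.4763, 0.0883, 0.1398]
orientation: [-1.547, -1.936, 0.867]
ft_force: [0.1, -0.1, -3.2]
grip_width: 0.105
grasp_force: 20.5
time: 12.45
position: [0.4756, 0.0881, 0.1382]
orientation: [-1.548, -1.937, 0.865]
ft_force: [-0.8, 0.7, -2.7]
grip_width: 0.107
grasp_force: 20.5
[-0.0004 -0.0002 -0.001 ] [-0.    -0.001  0.   ]
[-0.0003  0.0021 -0.0088] [ 0.06  -0.001  0.   ]
[-0.0003  0.0049 -0.0164] [ 0.13  -0.001  0.   ]
[-0.0003  0.0086 -0.0235] [ 0.19  -0.001  0.   ]
[ 0.25395541 -0.69588763 -2.74600124]
```

View pics/z4.png

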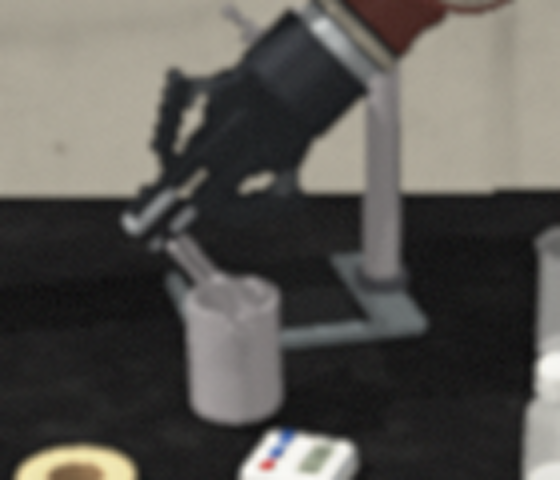

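The bail leg in this view slopes at about 45°, so the bar has stuck in the pads. The wrist force of -2.7 N and the pail's bottom edge at about row 284 instead of 288 say the pail is off the bench, hanging upright. I'll lower it straight down and watch the force.

```bash
python3 jog.py '0 0.003 0.0027 0 0 0 0.05; 0 0.006 0.0053 0 0 0 0.05; 0 0.009 0.008 0 0 0 0.05; 0 0.009 0.008 0 0 0 0.05; 0 0.009 0.008 0 0 0 0.05'
python3 jog.py '0 0.001 0.0013 0 0 0 0.05; 0 0.003 0.0027 0 0 0 0.05;0 0.003 0.0027 0 0 0 0.05;0 0.003 0.0027 0 0 0 0.05'
python3 - <<'E'
from h import *
o=arm.get_obs();print(o['position'],o['ft_force'],o['ft_torque'])
s=cam('scene');b=s['color'][180:300,260:400,::-1];print(proj(s,(.546,.104-.03,0)),proj(s,(.520,.098-.03,0)))
cv2.imwrite('pics/z5.png',cv2.resize(b,None,fx=4,fy=4,interpolation=cv2.INTER_CUBIC))
E
```

```text
time: 13.0
position: [0.4763, 0.0882, 0.1282]
orientation: [-1.548, -1.936, 0.866]
ft_force: [-1.9, -0.9, 2.7]
grip_width: 0.107
grasp_force: 20.7
time: 13.4
position: [0.4766, 0.0883, 0.1239]
orientation: [-1.549, -1.937, 0.865]
ft_force: [-1.6, -0.6, 5.7]
grip_width: 0.107
grasp_force: 21.0
[0.47661397 0.08825174 0.123855  ] [-1.59952379 -0.60678632  5.67112362] [-0.09435464  0.27722535 -0.01490067]
(np.float64(321.36360130250347), np.float64(286.7983467858786)) (np.float64(311.57486843382446), np.float64(288.0304439045367))
```

View pics/z5.png

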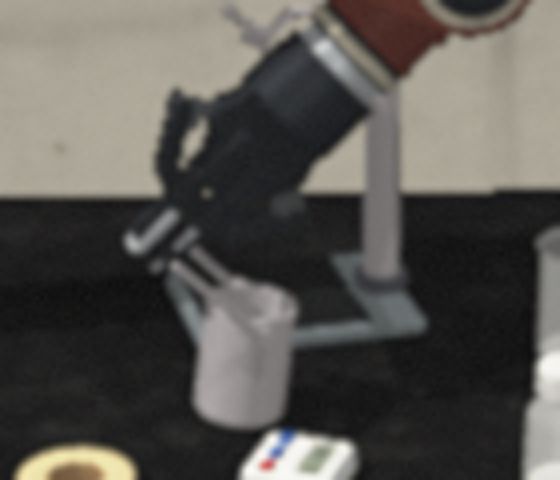

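The pail's lower edge has landed at (237,420) in the crop and it leans slightly right, so I pressed a few mm too far. I'll back up 4 mm, then swing the tool together with the bail about the new pivot.

```bash
python3 jog.py '0 -0.0015 -0.0013 0 0 0 0.05; 0 -0.003 -0.0027 0 0 0 0.05; 0 -0.003 -0.0027 0 0 0 0.05; 0 -0.003 -0.0027 0 0 0 0.05'
sed -i 's/^P=.*/P=np.array([.5386,.1023,.072])/' arc.py
python3 arc.py .95,.84 1.0,.89 1.05,.94 1.1,.99 1.15,1.04 1.2,1.09 1.25,1.14; python3 d.py .5 .1 .1 .2225
```

```text
time: 13.85
position: [0.4763, 0.0882, 0.1269]
orientation: [-1.548, -1.937, 0.865]
ft_force: [-0.9, -0.7, -0.5]
grip_width: 0.109
grasp_force: 20.8
[-0.     -0.001  -0.0012] [-0.    -0.001 -0.   ]
[-0.     -0.0013 -0.0055] [ 0.05  -0.001 -0.   ]
[-0.     -0.0015 -0.0097] [ 0.1   -0.001 -0.   ]
[-0.     -0.0015 -0.014 ] [ 0.15  -0.001 -0.   ]
[-0.     -0.0012 -0.0182] [ 0.2   -0.001 -0.   ]
[-0.     -0.0007 -0.0224] [ 0.25  -0.001 -0.   ]
[-0.     -0.0001 -0.0266] [ 0.3   -0.001 -0.   ]
pos [0.4763 0.0882 0.1269] delta [ 0.0063  0.0372 -0.0012] rot [-8.404e-01 -5.000e-04 -4.000e-04] q [ 0.09  0.39  1.57 -0.11  2.02 -0.14] t 13.85 F [-0.9 -0.7 -0.5] g 0.10864705698250567 20.752676725387573
```

```bash
python3 jog.py '0 0 -0.0043 0.05 0 0 0.05; 0 -0.0005 -0.0085 0.1 0 0 0.05; 0 -0.0005 -0.013 0.15 0 0 0.05; 0 0 -0.017 0.2 0 0 0.05; 0 0.0003 -0.0212 0.25 0 0 0.05'
python3 jog.py '0 0.0006 -0.004 0.05 0 0 0.05; 0 0.0006 -0.004 0.05 0 0 0.05; 0 0.0006 -0.004 0.05 0 0 0.05'
python3 d.py .5 .1 .1 .2225
python3 - <<'E'
from h import *
s=cam('scene');b=s['color'][180:300,260:400,::-1]
t=cam('top')['color'][230:350,220:360,::-1]
cv2.imwrite('pics/z6.png',cv2.resize(np.hstack([b,t]),None,fx=2.85,fy=2.85,interpolation=cv2.INTER_CUBIC))
E
```

```text
time: 14.35
position: [0.4922, 0.0918, 0.1418]
orientation: [-1.399, -1.75, 1.064]
ft_force: [-1.5, -0.3, 3.7]
grip_width: 0.109
grasp_force: 20.8
time: 14.65
position: [0.4959, 0.0927, 0.1434]
orientation: [-1.369, -1.712, 1.1]
ft_force: [-1.0, -0.1, 4.7]
grip_width: 0.103
grasp_force: 21.0
pos [0.4959 0.0927 0.1434] delta [0.0063 0.0418 0.013 ] rot [-1.1423e+00 -5.0000e-04 -7.0000e-04] q [ 0.1   0.59  1.4  -0.15  2.29 -0.15] t 14.65 F [-1.  -0.1  4.7] g 0.10326008226939877 20.97745567560196
```

View pics/z6.png

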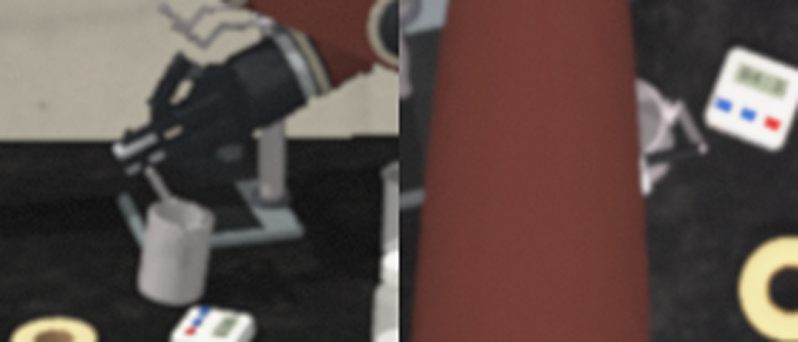

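The bail is at about 1.2 rad. The pail stands with a slight lean, because the tool presses with 4.7 N. I'll relieve that 2.5 mm, then let go and back out along the fingers.

```bash
python3 jog.py '0 -0.001 -0.0005 0 0 0 0.05; 0 -0.0023 -0.001 0 0 0 0.05; 0 -0.0023 -0.001 0 0 0 0.05; 0 -0.0023 -0.001 0 0 0 0.05'
python3 jog.py '0 0 0 0 0 0 0.15; 0 0 0 0 0 0 0.25; 0 0 0 0 0 0 0.35; 0 0 0 0 0 0 0.35; 0 0 0 0 0 0 0.35'
python3 jog.py '0 0 -0.01 0 0 0 0.35; 0 0 -0.025 0 0 0 0.35; 0 0 -0.045 0 0 0 0.35; 0 0 -0.065 0 0 0 0.35; 0 0 -0.065 0 0 0 0.35'
python3 jog.py '0 -0.02 -0.01 0 0 0 0.35; 0 -0.04 -0.02 0 0 0 0.35; 0 -0.07 -0.03 0 0 0 0.35; 0 -0.07 -0.03 0 0 0 0.35'
python3 d.py .5 .1 .28 .2225
```

```text
time: 15.15
position: [0.4956, 0.0925, 0.1446]
orientation: [-1.37, -1.714, 1.099]
ft_force: [-1.2, -0.7, -0.7]
grip_width: 0.106
grasp_force: 20.8
time: 15.65
position: [0.4957, 0.0926, 0.1451]
orientation: [-1.37, -1.714, 1.099]
ft_force: [-0.2, 1.1, 0.8]
grip_width: 0.347
grasp_force: 0.0
time: 16.15
position: [0.5556, 0.1059, 0.1737]
orientation: [-1.373, -1.717, 1.096]
ft_force: [0.6, -0.4, 0.1]
grip_width: 0.356
grasp_force: 0.0
time: 16.55
position: [0.5522, 0.1053, 0.2545]
orientation: [-1.376, -1.719, 1.094]
ft_force: [0.3, 0.3, 0.4]
grip_width: 0.349
grasp_force: 0.0
pos [0.5522 0.1053 0.2545] delta [ 0.0063 -0.0452  0.0364] rot [-1.1329e+00  4.0000e-04 -1.4000e-03] q [ 0.11  0.58  1.2  -0.17  2.48 -0.18] t 16.55 F [0.3 0.3 0.4] g 0.3494577998028718 0.0
```

```bash
python3 d.py .45 -.08 .28 .2225
python3 jog.py '0.01 -0.02 0 -0.14 0 0 0.35; 0.03 -0.03 0 -0.28 0 0 0.35; 0.06 -0.04 0 -0.42 0 0 0.35; 0.09 -0.05 0.01 -0.56 0 0 0.35; 0.12 -0.06 0.02 -0.7 0 0 0.35'
python3 d.py .45 -.10 .28 .2225
```

```text
pos [0.5522 0.1053 0.2545] delta [-0.1583 -0.0825  0.1165] rot [-1.1329e+00  4.0000e-04 -1.4000e-03] q [ 0.11  0.58  1.2  -0.17  2.48 -0.18] t 16.55 F [0.3 0.3 0.4] g 0.3494577998028718 0.0
time: 17.05
position: [0.4822, 0.2135, 0.2957]
orientation: [-1.768, -2.21, 0.486]
ft_force: [-0.2, -1.2, 0.2]
grip_width: 0.35
grasp_force: 0.0
pos [0.4822 0.2135 0.2957] delta [-0.2988 -0.0844  0.0561] rot [-0.4335 -0.0011 -0.0012] q [0.27 0.07 1.53 0.02 1.97 0.05] t 17.05 F [-0.2 -1.2  0.2] g 0.34998866926306516 0.0
```

```bash
python3 jog.py '-0.04 -0.01 0 -0.09 0 0 0.35; -0.08 -0.02 0.01 -0.18 0 0 0.35; -0.13 -0.035 0.02 -0.27 0 0 0.35; -0.17 -0.045 0.03 -0.36 0 0 0.35; -0.215 -0.06 0.04 -0.433 0 0 0.35'
python3 jog.py '-0.045 0 0 0 0 0 0.35; -0.09 0 0 0 0 0 0.35; -0.09 0 0 0 0 0 0.35'
python3 - <<'E'
from h import *
print(arm.get_obs()['position'],arm.get_obs()['time'])
c=cam('top');a=c['color'][230:340,240:350,::-1]
s=cam('scene');b=s['color'][200:310,270:380,::-1]
cv2.imwrite('pics/z7.png',cv2.resize(np.hstack([a,b]),None,fx=3.6,fy=3.6,interpolation=cv2.INTER_CUBIC))
E
```

```text
time: 17.55
position: [0.4592, -0.0138, 0.2838]
orientation: [-1.959, -2.454, 0.006]
ft_force: [-0.1, -0.4, -0.1]
grip_width: 0.347
grasp_force: 0.0
time: 17.85
position: [0.4795, -0.1045, 0.2836]
orientation: [-1.967, -2.444, 0.011]
ft_force: [-0.6, 0.1, 0.2]
grip_width: 0.351
grasp_force: 0.0
[ 0.47951137 -0.10447375  0.2835701 ] 17.85
```

View pics/z7.png

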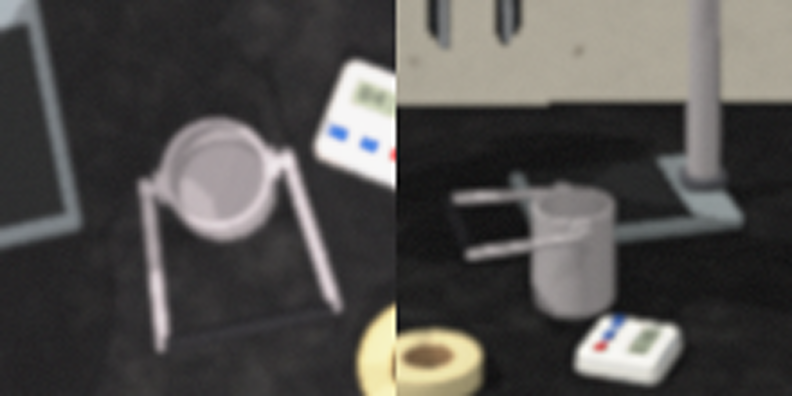

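The bail has fallen flat again. The pail stands upright with its rim centre at crop (219,179) and bar ends at (160,346) and (339,308). I'll measure these and redo the swing with the tool starting at a -0.3 rad tilt. It will then turn one-to-one with the bail, so no slip is needed.

```bash
python3 - <<'E'
from h import *
c=cam('top')
P=lambda x,y,z:onz(c,240+(x+.5)/3.6-.5,230+(y+.5)/3.6-.5,z)[:2]
e1,e2=P(161,344,.074),P(338,306,.074);m=(e1+e2)/2;print(e1,e2,np.linalg.norm(e1-e2),'mid',m,'baryaw',np.arctan2(*(e1-e2)[::-1])-np.pi/2)
r=P(219,179,.08);p=(P(146,187,.073)+P(288,161,.073))/2;print('rim',r,'pins',p,np.linalg.norm(m-r),'dir',np.arctan2(*(r-m)[::-1]))
E
cat > arc.py <<'E'
# python3 arc.py px py yaw theta,phi[,back] ... -> tool-axes deltas from current pose; back = retreat along fingers
import sys
from h import *
o=arm.get_obs();M=Rm(o['orientation']);p=np.array(o['position']);px,py,w=map(float,sys.argv[1:4])
Y=np.array([np.cos(w),np.sin(w),0]);Z=np.array([0,0,-1.]);T=np.c_[np.cross(Y,Z),Y,Z]
P=np.array([px,py,.0725])
print(p.round(4),o['q'].round(2),o['time'],o['ft_force'].round(1),o['grip_width'])
for s in sys.argv[4:]:
    th,ph,*b=map(float,s.split(','));Q=T@R.from_rotvec([ph,0,0]).as_matrix()
    t=P-.085*np.cos(th)*Y-.085*np.sin(th)*Z+(.019-(b[0] if b else 0))*Q[:,2]
    print(s,(M.T@(t-p)).round(4),R.from_matrix(M.T@Q).as_rotvec().round(3))
E
```

```text
[0.44447423 0.13115771] [0.46558073 0.03493424] 0.09851111416060608 mid [0.45502748 0.08304598] baryaw 0.2159290427548528
rim [0.53408835 0.10055198] pins [0.53768997 0.10215686] 0.080975808575063 dir 0.21790845716445775
```

```bash
python3 arc.py .537 .1013 .217 0,-.3,.11 0,-.3,.08 0,-.3
```

```text
[ 0.4798 -0.1002  0.2836] [-0.36 -0.3   1.85 -0.    1.6  -0.58] 18.0 [ 0.7 -0.8  0.5] 0.35252048215400994
0,-.3,.11 [ 0.1844 -0.0108  0.1245] [-0.308 -0.002  0.004]
0,-.3,.08 [ 0.1843 -0.0018  0.1531] [-0.308 -0.002  0.004]
0,-.3 [0.1841 0.0225 0.2293] [-0.308 -0.002  0.004]
```

```bash
python3 jog.py '0.045 -0.01 0 -0.06 0 0 0.3; 0.09 -0.02 0.02 -0.15 0 0 0.3; 0.135 -0.02 0.05 -0.22 0 0 0.3; 0.184 -0.015 0.09 -0.3 0 0 0.3; 0.184 -0.011 0.125 -0.308 -0.002 0.004 0.3'
python3 jog.py '0 0 0 0 0 0 0.3; 0 0 0 0 0 0 0.3; 0 0 0 0 0 0 0.3'
python3 arc.py .537 .1013 .217 0,-.3,.08 0,-.3
```

```text
time: 18.5
position: [0.4277, 0.08, 0.1606]
orientation: [1.826, 2.286, 0.355]
ft_force: [0.2, -0.4, 0.4]
grip_width: 0.302
grasp_force: 0.0
time: 18.8
position: [0.43, 0.0762, 0.1624]
orientation: [1.833, 2.284, 0.349]
ft_force: [1.2, 0.3, 1.1]
grip_width: 0.305
grasp_force: 0.0
[0.43   0.0762 0.1624] [-0.04 -0.64  2.3   0.08  1.18 -0.28] 18.8 [1.2 0.3 1.1] 0.3048643375686408
0,-.3,.08 [ 0.0015 -0.003   0.0322] [0.005 0.002 0.002]
0,-.3 [ 0.0017 -0.0034  0.1122] [0.005 0.002 0.002]
```

```bash
python3 jog.py '0.0015 -0.003 0.02 0.005 0.002 0.002 0.3; 0.0015 -0.003 0.05 0.005 0.002 0.002 0.3; 0.0015 -0.003 0.08 0.005 0.002 0.002 0.3; 0.0017 -0.0034 0.1 0.005 0.002 0.002 0.3; 0.0017 -0.0034 0.112 0.005 0.002 0.002 0.3'
python3 jog.py '0 0 0 0 0 0 0.3; 0 0 0 0 0 0 0.3; 0 0 0 0 0 0 0.3'
python3 arc.py .537 .1013 .217 0,-.3
```

```text
time: 19.3
position: [0.4594, 0.0835, 0.0522]
orientation: [1.842, 2.287, 0.343]
ft_force: [0.8, -0.9, -0.4]
grip_width: 0.302
grasp_force: 0.0
time: 19.6
position: [0.459, 0.0839, 0.0534]
orientation: [1.84, 2.286, 0.345]
ft_force: [0.8, -1.4, -0.1]
grip_width: 0.299
grasp_force: 0.0
[0.459  0.0839 0.0534] [-0.02 -0.37  2.32  0.09  0.9  -0.28] 19.6 [ 0.8 -1.4 -0.1] 0.2985528140461038
0,-.3 [ 0.0002  0.0008 -0.0007] [-0.001 -0.    -0.001]
```

Close on the bar and compute the arc.

```bash
python3 jog.py '0 0 0 0 0 0 0.05; 0 0 0 0 0 0 0.05; 0 0 0 0 0 0 0.05; 0 0 0 0 0 0 0.05' 30
python3 arc.py .537 .1013 .217 0,-.3 .1,-.2 .2,-.1 .3,0 .4,.1 .5,.2
```

```text
time: 20.0
position: [0.4576, 0.0843, 0.0518]
orientation: [1.84, 2.289, 0.343]
ft_force: [-2.2, -0.4, 4.6]
grip_width: 0.104
grasp_force: 29.5
[0.4576 0.0843 0.0518] [-0.02 -0.37  2.32  0.09  0.9  -0.28] 20.0 [-2.2 -0.4  4.6] 0.10417511544767129
0,-.3 [-0.0005  0.0025 -0.0019] [-0.003 -0.001 -0.001]
.1,-.2 [-0.0005  0.0035 -0.01  ] [ 0.097 -0.001 -0.001]
.2,-.1 [-0.0005  0.0053 -0.0179] [ 0.197 -0.001 -0.001]
.3,0 [-0.0005  0.0079 -0.0256] [ 0.297 -0.001 -0.001]
.4,.1 [-0.0005  0.0112 -0.0331] [ 0.397 -0.001 -0.001]
.5,.2 [-0.0005  0.0152 -0.0401] [ 0.497 -0.001 -0.001]
```

```bash
python3 jog.py '0 0.001 -0.008 0.1 0 0 0.05; 0 0.003 -0.016 0.2 0 0 0.05; 0 0.0054 -0.0237 0.3 0 0 0.05; 0 0.0087 -0.0312 0.4 0 0 0.05; 0 0.0127 -0.0385 0.5 0 0 0.05'
python3 jog.py '0 0 0 0 0 0 0.05; 0 0 0 0 0 0 0.05'
python3 arc.py .5355 .1016 .217 .5,.2 .6,.3 .7,.4 .8,.5 .9,.6 1.0,.7
```

```text
time: 20.5
position: [0.4586, 0.0846, 0.0922]
orientation: [-1.881, -2.339, 0.242]
ft_force: [1.0, 0.1, -0.7]
grip_width: 0.102
grasp_force: 29.4
time: 20.7
position: [0.4582, 0.0846, 0.091]
orientation: [-1.882, -2.341, 0.237]
ft_force: [1.4, -0.4, -0.6]
grip_width: 0.103
grasp_force: 29.7
[0.4582 0.0846 0.091 ] [ 0.04 -0.05  1.97 -0.03  1.42 -0.17] 20.7 [ 1.4 -0.4 -0.6] 0.10321879602601931
.5,.2 [-0.      0.     -0.0037] [-0.003 -0.001 -0.   ]
.6,.3 [-0.      0.001  -0.0118] [ 0.097 -0.001 -0.   ]
.7,.4 [ 0.      0.0028 -0.0198] [ 0.197 -0.001  0.   ]
.8,.5 [ 0.      0.0054 -0.0275] [ 0.297 -0.001  0.   ]
.9,.6 [ 0.      0.0087 -0.0349] [ 0.397 -0.001  0.   ]
1.0,.7 [ 0.      0.0128 -0.042 ] [ 0.497 -0.001  0.   ]
```

```bash
python3 jog.py '0 0.001 -0.0095 0.1 0 0 0.05; 0 0.0028 -0.0178 0.2 0 0 0.05; 0 0.0054 -0.0255 0.3 0 0 0.05; 0 0.0087 -0.033 0.4 0 0 0.05; 0 0.0128 -0.04 0.5 0 0 0.05'
python3 jog.py '0 0 0 0 0 0 0.05; 0 0 0 0 0 0 0.05; 0 0 0 0 0 0 0.05'
python3 arc.py .5355 .1016 .217 1.0,.7 1.1,.8 1.2,.9 1.3,1 1.4,1.1 1.5,1.2
```

```text
time: 21.2
position: [0.4777, 0.0888, 0.1283]
orientation: [-1.628, -2.026, 0.745]
ft_force: [0.4, 0.0, -1.5]
grip_width: 0.102
grasp_force: 29.7
time: 21.5
position: [0.4774, 0.0888, 0.1279]
orientation: [-1.63, -2.028, 0.742]
ft_force: [0.8, -0.4, -1.8]
grip_width: 0.096
grasp_force: 29.9
[0.4774 0.0888 0.1279] [ 0.08  0.3   1.63 -0.09  1.91 -0.14] 21.5 [ 0.8 -0.4 -1.8] 0.09645536534358755
1.0,.7 [ 0.     -0.     -0.0021] [-0.002 -0.002  0.   ]
1.1,.8 [ 0.      0.001  -0.0102] [ 0.098 -0.002  0.001]
1.2,.9 [ 0.      0.0028 -0.0181] [ 0.198 -0.001  0.001]
1.3,1 [ 0.      0.0054 -0.0258] [ 0.298 -0.001  0.001]
1.4,1.1 [ 0.0001  0.0087 -0.0333] [ 0.398 -0.001  0.001]
1.5,1.2 [ 0.0001  0.0128 -0.0403] [ 0.498 -0.001  0.001]
```

```bash
python3 jog.py '0 0.0014 -0.0075 0.1 0 0 0.05; 0 0.0034 -0.0152 0.2 0 0 0.05; 0 0.0062 -0.023 0.3 0 0 0.05; 0 0.0096 -0.0305 0.4 0 0 0.05; 0 0.0138 -0.0375 0.5 0 0 0.05'
python3 jog.py '0 0 0 0 0 0 0.05; 0 0 0 0 0 0 0.05; 0 0 0 0 0 0 0.05'
python3 arc.py .5355 .1016 .217 1.5,1.2
```

```text
time: 22.0
position: [0.5122, 0.0963, 0.15]
orientation: [-1.332, -1.658, 1.141]
ft_force: [-0.7, -0.6, 3.7]
grip_width: 0.101
grasp_force: 30.2
time: 22.3
position: [0.5119, 0.0962, 0.1498]
orientation: [-1.334, -1.66, 1.139]
ft_force: [0.3, -0.1, 5.4]
grip_width: 0.102
grasp_force: 30.6
[0.5119 0.0962 0.1498] [ 0.1   0.64  1.33 -0.15  2.36 -0.15] 22.3 [ 0.3 -0.1  5.4] 0.10150005497058506
1.5,1.2 [ 0.0002 -0.0003 -0.0007] [-0.004 -0.001  0.001]
```

```bash
python3 jog.py '0 -0.0008 -0.0003 0 0 0 0.05; 0 -0.0012 -0.0005 0 0 0 0.05; 0 -0.0012 -0.0005 0 0 0 0.05'
python3 jog.py '0 0 0 0 0 0 0.15; 0 0 0 0 0 0 0.22; 0 0 0 0 0 0 0.3; 0 0 0 0 0 0 0.3; 0 0 0 0 0 0 0.3'
python3 - <<'E'
from h import *
s=cam('scene');cv2.imwrite('pics/s8.png',s['color'][:,:,::-1])
t=cam('top');cv2.imwrite('pics/t8.png',t['color'][:,:,::-1])
# bail legs: bright pixels in scene between rim and bar
print([tuple(np.round(proj(s,(.5355,.1016+dy,z)),1)) for dy,z in((-.042,.072),(-.046,.157),(.046,.157))])
g=cv2.cvtColor(s['color'],cv2.COLOR_RGB2GRAY)
for v in range(205,262,4): print(v,g[v,300:336:2])
E
```

```text
time: 22.6
position: [0.512, 0.0963, 0.1499]
orientation: [-1.334, -1.66, 1.139]
ft_force: [-0.8, -0.2, 4.2]
grip_width: 0.102
grasp_force: 30.5
time: 23.1
position: [0.5123, 0.0963, 0.1489]
orientation: [-1.333, -1.66, 1.14]
ft_force: [0.1, -0.3, -0.2]
grip_width: 0.298
grasp_force: 0.0
[(np.float64(317.0), np.float64(264.9)), (np.float64(316.5), np.float64(235.2)), (np.float64(316.4), np.float64(221.7))]
205 [169 169 170 168 170 171 171 170 169 169 170 122  41  34  34  41  62 100]
209 [170 170 168 168 170 170 170 170 172 148  71  32  35  32  69 144 165 113]
213 [170 168 170 169 171 170 171 170 172 114  38  37  33  47  78  46  33  34]
217 [169 169 170 171 170 170 169 174 166 102  33  36  36  37  40  40  40  37]
221 [170 172 172 172 152 138  95  53  41  55  47  41  58  74 110 112 141 107]
225 [172 173 166 161 108  70 105 129 127 130 152 171 174 171 171 145  72  33]
229 [ 87  88  86 102 120 104  91  32  31  34  36  37  37  38  38  33  36  44]
233 [ 32  32  32  33  29  53 112  67  32  31  33  50  73  46  40  37  34  32]
237 [ 32  35  38  34  32  39  51  59  76 133 106  69  43  33  33  37  38  39]
241 [ 31  33  33  34  33  34  91 115  45  88 102  39  27  31  31  33  36  35]
245 [ 31  29  29  30  27  27  63 117  57  75 120  51  31  29  30  32  28  27]
249 [ 26  72  82  41  27  25  32 116  82  58 114  63  26  26  26  28  27  26]
253 [ 17  51  86  81  55  89 106 136 134 130 134 132 148 127  85  36  29  31]
257 [ 22  21  57 124 158 122 114 119 119 124 134 136 153 159 168 118  37  38]
261 [ 24  26  24  69 143 159 158 163 153 148 155 137 141 131 122  88  51  56]
```

The bail legs now show as near-vertical lines at columns 314 and 320 (rows 237–249), so the bail stays upright. I'll back out.

```bash
python3 jog.py '0 0 -0.01 0 0 0 0.3; 0 0 -0.02 0 0 0 0.3; 0 0 -0.035 0 0 0 0.3; 0 0 -0.05 0 0 0 0.3; 0 0 -0.065 0 0 0 0.3'
python3 jog.py '0 -0.02 -0.005 0 0 0 0.35; 0 -0.05 -0.02 0 0 0 0.35; 0 -0.09 -0.03 0 0 0 0.35; 0 -0.12 -0.04 0 0 0 0.35; 0 -0.12 -0.04 0 0 0 0.35'
python3 jog.py '0 0 0 -0.14 0 0 0.35; 0 0 0 -0.28 0 0 0.35; 0 0 0 -0.42 0 0 0.35; 0 0 0 -0.56 0 0 0.35; 0 0 0 -0.7 0 0 0.35'
python3 d.py .47 -.06 .29 .217
```

```text
time: 23.7
position: [0.5729, 0.1096, 0.173]
orientation: [-1.334, -1.661, 1.139]
ft_force: [0.4, -0.2, 0.7]
grip_width: 0.296
grasp_force: 0.0
time: 24.2
position: [0.5671, 0.1082, 0.3064]
orientation: [-1.342, -1.668, 1.133]
ft_force: [0.2, 1.4, 0.9]
grip_width: 0.347
grasp_force: 0.0
time: 24.7
position: [0.5663, 0.108, 0.3]
orientation: [-1.74, -2.165, 0.549]
ft_force: [-0.6, 0.0, 1.1]
grip_width: 0.349
grasp_force: 0.0
pos [0.5663 0.108  0.3   ] delta [-0.1434 -0.1096  0.0707] rot [-4.973e-01 -1.300e-03 -4.000e-04] q [ 0.09  0.23  1.36 -0.07  2.04 -0.14] t 24.7 F [-0.6  0.   1.1] g 0.34947207195160607 0.0
```

```bash
python3 jog.py '-0.035 -0.025 0.01 -0.12 0 0 0.35; -0.07 -0.05 0.02 -0.24 0 0 0.35; -0.1 -0.075 0.04 -0.36 0 0 0.35; -0.13 -0.1 0.06 -0.48 0 0 0.35; -0.143 -0.11 0.07 -0.497 -0.001 0 0.35'
python3 jog.py '-0.04 0 0 0 0 0 0.35; -0.06 0 0 0 0 0 0.35'
python3 - <<'E'
from h import *
s=cam('scene');t=cam('top')
P=(.537,.102)
print([tuple(np.round(proj(t,(P[0],P[1]+dy,z)),1)) for dy,z in((.0,.072),(0,.157),(-.046,.157),(.046,.157))])
for n,c,(v0,v1,u0,u1) in(('t',t,(240,310,250,340)),('s',s,(205,270,295,345))):
    g=cv2.cvtColor(c['color'],cv2.COLOR_RGB2GRAY)[v0:v1,u0:u1]
    print(n,v0,u0)
    for r in g[::2,::2]: print(''.join(' .:-=+*#%@'[min(9,int(x)//20)] for x in r))
E
```

```text
time: 25.2
position: [0.4659, -0.0613, 0.2904]
orientation: [-1.971, -2.444, 0.007]
ft_force: [0.4, -0.4, 0.8]
grip_width: 0.352
grasp_force: 0.0
time: 25.4
position: [0.4814, -0.1201, 0.2909]
orientation: [-1.969, -2.444, 0.009]
ft_force: [0.0, 0.3, 0.3]
grip_width: 0.352
grasp_force: 0.0
[(np.float64(300.0), np.float64(278.4)), (np.float64(297.0), np.float64(272.9)), (np.float64(322.0), np.float64(273.0)), (np.float64(272.0), np.float64(272.7))]
t 240 250
*=:::::::..:::::::.:::.:::.::::::::::::::::::
*=:.:.....::::.:.:..::......:::::::::::::::::
++:...:...:::::::..::::....:::::::::::::::::.
++:..::...::::::::::..::...::::::::::::::::-+
=*-.:......::...:::::.:...:::::..:::::::::-@@
=*=:......:::...::::::..:::::::..:::::::::*@@
-*=:......:::::::::::...::::::::.:::::::::%@@
-++:......:::::::::::....::::::::::::::::=@@@
:++:.....:.:::::::...::::.:.:::::::::::::#@@@
:=+-.:::.:..::::::...::.....::::::::::::-@@@@
:=*=:.:........::.....:.....:.::::::::::+@@@@
:-*=:.:::::....::.....:-===-::::::::::::%@@@@
:-*+:::::::....::...:=*#####*=:::::::::=@@@@@
::++-::.::::.......:+####%%%@@+::::::::*
[... 1139 characters left out ...]
%%%%%%%%%%%%%%%%%%%%%%%%
%%%%%%%%%%%%%%%%%%%%%%%%%
%%%%%%%%#%%%%%%%%%%%%%%%%
%%%%%%%#-*%%%%%%%%%%%%%%%
%%%%%%%#:-#%%%%%%%%%%%%%%
%%%%%%%%+.+########*#*###
=========:...............
........==...............
........=+:..............
........-+:.:............
........:+:-+:...........
........:+--*: ... ......
.........+=:+- ..........
.........+=.+= .... ....-
.........==.+=.........:+
....:....-+:+=.....::::.-
 ..:=-...-+:==....:::::::
...:==:..-+=++::.::::.:..
....-+--=+****++-:..:..::
....:=++*******+++:.....:
.....-*#*******++*:......
.....:+%#*********:......
. .. .=#######***+::::---
..... =####*#****+==+++++
.... .=#####*****+=====--
      =####******+-::....
..... -#####*++**+:......
```

```bash
python3 - <<'E'
from h import *
t=cam('top');e=[onz(t,u,v,.157)[:2] for u,v in((271,282.8),(320.5,274),(295.6,278.2))];print(e,np.linalg.norm(e[0]-e[1]))
d=e[0]-e[1];print(np.arctan2(d[1],d[0])-np.pi/2)
E
python3 d.py .527 .104 .24 .217
```

```text
[array([0.51843162, 0.14939558]), array([0.5350724 , 0.05872054]), array([0.52711531, 0.10436237])] 0.09218935983962481
0.1815013653812525
pos [ 0.4821 -0.1188  0.2906] delta [0.2081 0.0917 0.0501] rot [-0.0076 -0.0008 -0.0025] q [-0.39 -0.28  1.82 -0.    1.61 -0.6 ] t 25.55 F [ 0.1 -0.1  0.2] g 0.3504866718351026 0.0
```

```bash
python3 jog.py '0.045 0.02 0 0 0 0 0.5; 0.09 0.04 0 0 0 0 0.5; 0.135 0.06 0.01 0 0 0 0.5; 0.175 0.08 0.03 0 0 0 0.5; 0.208 0.092 0.05 -0.0076 0 0.01 0.5'
python3 jog.py '0 0 0 0 0 0 0.5; 0 0 0 0 0 0 0.5; 0 0 0 0 0 0 0.5; 0 0 0 0 0 0 0.5'
python3 d.py .527 .104 .137 .21
```

```text
time: 26.05
position: [0.5273, 0.1084, 0.24]
orientation: [1.977, 2.441, 0.003]
ft_force: [0.8, -1.0, -0.0]
grip_width: 0.498
grasp_force: 0.0
time: 26.45
position: [0.5278, 0.1039, 0.2412]
orientation: [1.981, 2.436, 0.003]
ft_force: [0.1, -0.1, -0.1]
grip_width: 0.5
grasp_force: 0.0
pos [0.5278 0.1039 0.2412] delta [ 0.0003 -0.001   0.1042] rot [ 0.0022  0.0001 -0.0047] q [ 0.06 -0.16  1.8   0.    1.5  -0.15] t 26.45 F [ 0.1 -0.1 -0.1] g 0.49999629568127774 0.0
```

```bash
python3 jog.py '0 -0.001 0.03 0.002 0 -0.004 0.5; 0 -0.001 0.06 0.002 0 -0.004 0.5; 0 -0.001 0.085 0.002 0 -0.004 0.5; 0 -0.001 0.104 0.002 0 -0.004 0.5; 0 -0.001 0.104 0.002 0 -0.004 0.5'
python3 jog.py '0 0 0 0 0 0 0.5; 0 0 0 0 0 0 0.05; 0 0 0 0 0 0 0.05; 0 0 0 0 0 0 0.05; 0 0 0 0 0 0 0.05' 40
python3 d.py .527 .104 .26 .22727
```

```text
time: 26.95
position: [0.5246, 0.1033, 0.1331]
orientation: [-1.975, -2.437, 0.007]
ft_force: [-0.1, -0.4, -0.4]
grip_width: 0.5
grasp_force: 0.0
time: 27.45
position: [0.5275, 0.1044, 0.1376]
orientation: [1.975, 2.442, 0.001]
ft_force: [-1.1, -0.3, 6.3]
grip_width: 0.1
grasp_force: 39.2
pos [0.5275 0.1044 0.1376] delta [-0.0004 -0.0004 -0.1224] rot [ 0.0009  0.0004 -0.0166] q [ 0.06 -0.08  1.9  -0.    1.32 -0.15] t 27.45 F [-1.1 -0.3  6.3] g 0.10019159757244563 39.16337192058563
```

```bash
python3 jog.py '0 0 -0.015 0 0 0 0.05; 0 0 -0.04 0 0 0 0.05; 0 0 -0.07 0 0 0 0.05; 0 0 -0.1 0 0 -0.016 0.05; 0 0 -0.115 0 0 -0.016 0.05'
python3 jog.py '0 0 0 0 0 0 0.05; 0 0 0 0 0 0 0.05; 0 0 0 0 0 0 0.05'
python3 d.py .478 .2435 .253 .22727
```

```text
time: 27.95
position: [0.5274, 0.1047, 0.2541]
orientation: [1.955, 2.457, 0.002]
ft_force: [1.4, -0.2, -2.4]
grip_width: 0.097
grasp_force: 39.3
time: 28.25
position: [0.5254, 0.1044, 0.2482]
orientation: [-1.953, -2.455, 0.006]
ft_force: [-0.3, -0.3, -2.9]
grip_width: 0.101
grasp_force: 39.3
pos [0.5254 0.1044 0.2482] delta [ 0.1462 -0.015  -0.0045] rot [-0.0059 -0.0011 -0.0008] q [ 0.06 -0.17  1.8   0.    1.52 -0.17] t 28.25 F [-0.3 -0.3 -2.9] g 0.10092295852275039 39.28961634635925
```

```bash
python3 jog.py '0.01 -0.01 0 0 0 0 0.05; 0.03 -0.02 0 0 0 0 0.05; 0.055 -0.025 0 0 0 0 0.05; 0.08 -0.025 0 0 0 0 0.05; 0.105 -0.02 0 0 0 0 0.05'
python3 jog.py '0.018 0.002 -0.002 0 0 0 0.05; 0.031 0.003 -0.004 -0.005 0 0 0.05; 0.04 0.005 -0.004 -0.005 0 0 0.05; 0.041 0.005 -0.004 -0.006 0 0 0.05; 0.041 0.005 -0.004 -0.006 0 0 0.05'
python3 jog.py '0 0 0 0 0 0 0.05; 0 0 0 0 0 0 0.05; 0 0 0 0 0 0 0.05'
python3 d.py .5657 .2638 .253 .22727
python3 - <<'E'
from h import *
t=cam('top');s=cam('scene')
print('top bar exp',[np.round(proj(t,p),1) for p in((.478-.011,.2435+.047,.272),(.478+.011,.2435-.047,.272))])
g=cv2.cvtColor(t['color'],cv2.COLOR_RGB2GRAY)[195:285,170:260]
for r in g[::2,::2]: print(''.join(' .:-=+*#%@'[min(9,int(x)//20)] for x in r))
print('scene tips',proj(s,(.5473,.229,.227)),'bar',proj(s,(.478+.011,.2435-.047,.272)))
g=cv2.cvtColor(s['color'],cv2.COLOR_RGB2GRAY)[145:245,270:370]
for r in g[::2,::2]: print(''.join(' .:-=+*#%@'[min(9,int(x)//20)] for x in r))
E
```

```text
time: 28.75
position: [0.4815, 0.2033, 0.2497]
orientation: [-1.954, -2.456, 0.004]
ft_force: [0.2, -0.1, -2.3]
grip_width: 0.096
grasp_force: 39.3
time: 29.25
position: [0.479, 0.2431, 0.2546]
orientation: [1.955, 2.456, 0.004]
ft_force: [-0.3, 0.3, -2.1]
grip_width: 0.099
grasp_force: 39.3
time: 29.55
position: [0.4793, 0.2429, 0.2549]
orientation: [1.956, 2.456, 0.005]
ft_force: [-0.1, -0.3, -2.8]
grip_width: 0.097
grasp_force: 39.3
pos [0.4793 0.2429 0.2549] delta [0.0011 0.0888 0.0022] rot [ 0.0042 -0.0003 -0.0015] q [ 0.33 -0.17  1.79 -0.    1.52  0.1 ] t 29.55 F [-0.1 -0.3 -2.8] g 0.09749585212700569 39.29041564464569
top bar exp [array([174.3, 306.3]), array([232.9, 292.9])]
.::::::.:::::........:::::..:............::::
:.:::.:......:::.:::---:::..............:::::
.:.:.:::::::::::---===-::...............:::::
.:.:.::::::----========-:................::::
::.::::---=============-::.:..............:::
::----================--:.................:::
--================--==--:.................:::
-============------=**=::.................:::
-========---------==##=.................
[... 3651 characters left out ...]
++*+++++*%######%#########%#++++*####
###########++++*+++++*%############%%####++++*####
###########+++++*++++*%##############%###++++*####
#########%#++++*+++++#%#########%########++++*####
###########*+++*++++#%%###%%##########%%#++++*%%##
#############******###*******************+++++****
=================--==:..................:++++:....
........................................:++++:....
........................................:++++:....
........................................:++++:....
........................................:++++:....
........................................-++++:....
........................................-++++:....
. ..................................:-==+++++:....
```

The scene view shows the pail hanging straight below the bar at column 295. The prong tips at (319,183) are ahead of it and below the bar. I'll lower 12 mm for even clearance above and below, then go in.

```bash
python3 jog.py '0.001 0 0.006 0.004 0 -0.001 0.05; 0.001 0 0.012 0.004 0 -0.001 0.05; 0.001 0.005 0.012 0.004 0 -0.001 0.05; 0.001 0.015 0.012 0.004 0 -0.001 0.05; 0.001 0.03 0.012 0.004 0 -0.001 0.05'
python3 jog.py '0 0.015 0 0 0 0 0.05; 0 0.03 0 0 0 0 0.05; 0 0.045 0 0 0 0 0.05; 0 0.055 0 0 0 0 0.05; 0 0.059 0 0 0 0 0.05'
python3 jog.py '0 0 0 0 0 0 0.05; 0 0 0 0 0 0 0.05; 0 0 0 0 0 0 0.05; 0 0 0 0 0 0 0.05'
python3 d.py .5657 .2638 .197 .22727
```

```text
time: 30.15
position: [0.509, 0.2513, 0.2432]
orientation: [1.954, 2.459, 0.001]
ft_force: [0.4, 0.6, -2.4]
grip_width: 0.1
grasp_force: 39.3
time: 30.65
position: [0.5669, 0.2646, 0.2428]
orientation: [-1.955, -2.459, -0.001]
ft_force: [0.0, 0.4, -2.6]
grip_width: 0.097
grasp_force: 39.3
time: 31.05
position: [0.5654, 0.2644, 0.2432]
orientation: [-1.955, -2.459, -0.001]
ft_force: [-0.1, 0.6, -2.7]
grip_width: 0.098
grasp_force: 39.3
pos [0.5654 0.2644 0.2432] delta [-0.0006  0.0002  0.0462] rot [ 0.0003 -0.0004  0.0005] q [0.32 0.04 1.6  0.   1.5  0.09] t 31.05 F [-0.1  0.6 -2.7] g 0.09778874544507173 39.29194450378418
```

```bash
python3 jog.py '0 0 0.01 0 0 0 0.05; 0 0 0.02 0 0 0 0.05; 0 0 0.03 0 0 0 0.05; 0 0 0.038 0 0 0 0.05; 0 0 0.041 0 0 0 0.05'
python3 jog.py '0 0 0.0 0 0 0 0.05; 0 0 0.001 0 0 0 0.05; 0 0 0.002 0 0 0 0.05; 0 0 0.003 0 0 0 0.05; 0 0 0.003 0 0 0 0.05'
python3 d.py .5657 .2638 .196 .22727
```

```text
time: 31.55
position: [0.5649, 0.2641, 0.1998]
orientation: [-1.954, -2.458, 0.003]
ft_force: [0.7, -0.7, -2.8]
grip_width: 0.098
grasp_force: 39.3
time: 32.05
position: [0.5658, 0.2644, 0.1991]
orientation: [-1.955, -2.459, -0.001]
ft_force: [-0.6, 0.2, -2.3]
grip_width: 0.102
grasp_force: 39.3
pos [0.5658 0.2644 0.1991] delta [-0.0006 -0.0002  0.0031] rot [ 0.0005 -0.0004  0.0003] q [0.32 0.07 1.65 0.   1.42 0.09] t 32.05 F [-0.6  0.2 -2.3] g 0.10169336361452899 39.28082048892975
```

```bash
python3 jog.py '0 0 0.001 0 0 0 0.05; 0 0 0.002 0 0 0 0.05; 0 0 0.003 0 0 0 0.05; 0 0 0.003 0 0 0 0.05; 0 0 0.003 0 0 0 0.05'
python3 jog.py '0 0 0.0 0 0 0 0.05; 0 0 0.001 0 0 0 0.05; 0 0 0.0015 0 0 0 0.05; 0 0 0.0015 0 0 0 0.05'
python3 d.py .5657 .2638 .196 .22727
```

```text
time: 32.55
position: [0.5663, 0.2646, 0.1969]
orientation: [1.954, 2.459, 0.003]
ft_force: [1.6, -0.4, 1.6]
grip_width: 0.099
grasp_force: 39.6
time: 32.95
position: [0.5667, 0.2647, 0.1964]
orientation: [1.954, 2.458, 0.005]
ft_force: [0.8, 0.5, 5.8]
grip_width: 0.098
grasp_force: 40.1
pos [0.5667 0.2647 0.1964] delta [-0.0006 -0.0012  0.0004] rot [ 0.0034 -0.0006  0.0003] q [0.32 0.07 1.65 0.   1.41 0.09] t 32.95 F [0.8 0.5 5.8] g 0.09838587134680536 40.05356311798096
```

The bar is seated: the force reversed at TCP z = 0.1965 m, as expected. Releasing.

```bash
python3 jog.py '0 0 -0.0015 0 0 0 0.13; 0 0 -0.0015 0 0 0 0.2; 0 0 -0.0015 0 0 0 0.35; 0 0 -0.0015 0 0 0 0.4; 0 0 -0.0015 0 0 0 0.4'
python3 jog.py '0 0 0 0 0 0 0.4; 0 0 0 0 0 0 0.4; 0 0 0 0 0 0 0.4'
python3 jog.py '0 0 -0.01 0 0 0 0.4; 0 0 -0.025 0 0 0 0.4; 0 0 -0.05 0 0 0 0.4; 0 0 -0.08 0 0 0 0.4; 0 0 -0.1 0 0 0 0.4'
python3 jog.py '-0.02 -0.02 -0.02 0 0 0 0.4; -0.06 -0.05 -0.02 0 0 0 0.4; -0.1 -0.08 -0.02 0 0 0 0.4; -0.14 -0.12 -0.02 0 0 0 0.4; -0.17 -0.15 -0.02 0 0 0 0.4'
python3 jog.py '-0.04 0 0 0 0 0 0.4; -0.08 0 0 0 0 0 0.4; -0.12 0 0 0 0 0 0.4; -0.12 0 0 0 0 0 0.4; -0.12 0 0 0 0 0 0.4'
python3 - <<'E'
from h import *
t=cam('top');s=cam('scene');print(arm.get_obs()['position'],arm.get_obs()['ft_force'])
c,sn=np.cos(.2273),np.sin(.2273);h=np.array([.5657,.2638,.215])
W=lambda x,y,z:h+[c*x-sn*y,sn*x+c*y,z]
print('top bar ends exp',[np.round(proj(t,W(0,y,0)),1) for y in(.048,-.048)],'scene bar end',[np.round(proj(s,W(0,y,0)),1) for y in(-.048,.048)],'pail bottom',np.round(proj(s,h-[0,.03,.157]),1))
g=cv2.cvtColor(t['color'],cv2.COLOR_RGB2GRAY)[215:305,160:260]
for r in g[::2,::2]: print(''.join(' .:-=+*#%@'[min(9,int(x)//20)] for x in r))
g=cv2.cvtColor(s['color'],cv2.COLOR_RGB2GRAY)[165:265,280:380]
for r in g[::2,::2]: print(''.join(' .:-=+*#%@'[min(9,int(x)//20)] for x in r))
E
```

```text
time: 33.45
position: [0.5654, 0.2643, 0.1955]
orientation: [-1.954, -2.459, 0.001]
ft_force: [0.2, 0.0, -0.3]
grip_width: 0.4
grasp_force: 0.0
time: 33.75
position: [0.5657, 0.2644, 0.196]
orientation: [-1.955, -2.459, -0.001]
ft_force: [-0.5, -0.6, -0.0]
grip_width: 0.398
grasp_force: 0.0
time: 34.25
position: [0.5666, 0.2647, 0.3006]
orientation: [1.953, 2.457, 0.007]
ft_force: [-0.1, 0.2, 0.1]
grip_width: 0.401
grasp_force: 0.0
time: 34.75
position: [0.457, 0.0635, 0.3179]
orientation: [1.953, 2.458, 0.003]
ft_force: [0.7, -1.5, 0.7]
grip_width: 0.395
grasp_force: 0.0
time: 35.25
position: [0.4852, -0.0526, 0.3173]
orientation: [1.956, 2.457, 0.002]
ft_force: [-0.7, -0.1, -0.3]
grip_width: 0.397
grasp_force: 0.0
[ 0.48508339 -0.05129549  0.31686424] [-0.42651957  1.18486732 -0.42461   ]
top bar ends exp [array([175.6, 257.9]), array([229.4, 245.9])] scene bar end [array([331. , 192.4]), array([322.6, 181.9])] pail bottom [327.4 242.5]
:::::=++*#+=====*@@@%%%##@@%-..:....::::::::::::::
::::::-=%@#---::-*%%%%%%#%@@-...:....:::::::::::::
::.::::-%@%-:::::-*%%%%%#%@@+::...:..:::-=+=:
[... 3997 characters left out ...]
......=####****++:....-++*+:.........
...................-##******++:....-++*+:.........
.... ............. .=++*****+-.....-++*+:.........
........  . . ... . .:-=====-..:===+++*+:.........
  ..  .. .....     ............-+**+++*+:.........
 . ...... ..:.............:.:..:=*+=++*+-.........
.    ... ..-=:..................:=--====-.........
.. .. ... .-+-...................:-::::::.........
... .......:==:...................-===-==:.. .....
. ..........-=-....................=++***+........
....... ....:==:...................:+*####=.......
.............-=-...................:-++++++-......
. ..... ...  :==:.........::::--====++++===-......
....     .....-==::::---=====++++======---:.......
```

The hung bar's ends appear at (176,257) and (231,246), against (176,258) and (229,246) expected. The pail hangs free above the base, so I'm handing in.

```bash
python3 jog.py '0 0 0 0 0 0 0.4; 0 0 0 0 0 0 0.4; 0 0 0 0 0 0 0.4; 0 0 0 0 0 0 0.4; 0 0 0 0 0 0 0.4'
python3 -c "from cell import arm;print(arm.close_job())"
```

```text
time: 35.85
position: [0.485, -0.0518, 0.3159]
orientation: [-1.954, -2.46, -0.001]
ft_force: [0.3, 0.6, -0.9]
grip_width: 0.401
grasp_force: 0.0
the job is handed in; nothing more can be done
None
```

The pail is hanging by its bail on both prongs of the stand and I handed the job in at about 36 s; my first attempt to swing the bail upright failed and the bail fell flat, but the second held, and no verdict came back.

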